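# Start the stirrer under the steel beaker

### The job

Start the stirring hotplate that carries the open steel beaker: with the fingertips press down the raised far end of its rocker switch so that it is fully on, then press its long bar-shaped stir key gently all the way down and let it spring back, and withdraw. Leave the round heat key, the other stirrer and everything else alone, and do not move the beaker.

Things in the scene. Friction and masses are not known exactly. Their poses are not given: they have to be found in the camera images.
- stirrer_a: white stirring hotplate carrying the steel beaker, 270 x 180 (own x, y), fixed; its twin looks alike. Origin: centre of footprint, at bench height; x points from the front (controls) to the rear (plate), y left, z up. Low front apron, top at 50; on it at x = -85 three plain black controls: rocker y = +55, stir key y = 0, heat key y = -55. Housing 84 high from x = -20 on; plate top at 92, centred at x = +57
- rocker_a (a joint): rocker switch of that stirrer, rad: 0 = off (near half level, far half sticking up), 0.40 = fully on (far half level, near half up). It stays where it is left; about 2 N on the far end tips it, and it stops hard at 0.40
- rocker_a_far (a point): point on top of the rocker's far (on) half, 16 from the hinge, moving with it. Hinge line along the stirrer's y at x = -85, 56 above the bench; each half 26 long, 24 wide. Off, the far half slopes up 0.40 rad from the hinge (far edge 66 above the bench, this point 62); fully on, its top is level at 56
- stir_key_a (a joint): stir key of that stirrer, m pressed: 0 = up, 0.005 = fully down; springs back; needs about 1.2 N to start and 4.2 N to bottom out
- stir_key_a_top (a point): centre of the top face of the bar-shaped stir key, 34 long across the stirrer (y) x 18 (x), top 58 above the bench when up; moves with the key; axes as the stirrer's
- heat_key_a (a joint): heat key of that stirrer, m pressed: 0 = up, 0.005 = fully down; same spring as the stir key
- heat_key_a_top (a point): centre of the top face of the round heat key, 20 diameter, top 58 above the bench when up
- stirrer_b: white stirring hotplate carrying the amber bottle, 270 x 180 (own x, y), fixed; its twin looks alike. Origin: centre of footprint, at bench height; x points from the front (controls) to the rear (plate), y left, z up. Low front apron, top at 50; on it at x = -85 three plain black controls: rocker y = +55, stir key y = 0, heat key y = -55. Housing 84 high from x = -20 on; plate top at 92, centred at x = +57
- rocker_b (a joint): rocker switch of that stirrer, rad: 0 = off (near half level, far half sticking up), 0.40 = fully on (far half level, near half up). It stays where it is left; about 2 N on the far end tips it, and it stops hard at 0.40
- rocker_b_far (a point): point on top of the rocker's far (on) half, 16 from the hinge, moving with it. Hinge line along the stirrer's y at x = -85, 56 above the bench; each half 26 long, 24 wide. Off, the far half slopes up 0.40 rad from the hinge (far edge 66 above the bench, this point 62); fully on, its top is level at 56
- stir_key_b (a joint): stir key of that stirrer, m pressed: 0 = up, 0.005 = fully down; springs back; needs about 1.2 N to start and 4.2 N to bottom out
- stir_key_b_top (a point): centre of the top face of the bar-shaped stir key, 34 long across the stirrer (y) x 18 (x), top 58 above the bench when up; moves with the key; axes as the stirrer's
- heat_key_b (a joint): heat key of that stirrer, m pressed: 0 = up, 0.005 = fully down; same spring as the stir key
- heat_key_b_top (a point): centre of the top face of the round heat key, 20 diameter, top 58 above the bench when up
- beaker: open steel beaker, 76 diameter at the rim, 95 high, empty, standing loose on the plate of stirrer_a; origin: centre of its underside
- bottle: closed amber glass bottle, 68 diameter, 120 high, standing loose on the plate of stirrer_b; origin: centre of its underside
- vial: small glass vial with white cap, 28 diameter, 50 high, standing loose on the plate of stirrer_a, to the left of the beaker; origin: centre of its underside
- spatula: spatula 170 long lying on the bench in the gap between the two stirrers, along its own x; origin near its middle, on its underside
- jar_left: white jar with blue cap, 62 diameter, 85 high, loose on the bench to the left of the stirrers; origin: centre of its underside
- jar_right: the same kind of jar, to the right of the stirrers
- dish: shallow white dish, 70 diameter, 20 high, loose on the bench to the left of the stirrers, nearer the robot than the jar; origin: centre of its underside

How it is judged:
By the outcome, as a careful person would: the job done as asked, in the order asked, and still so for the second after the job is handed in, with the robot touching nothing.
It also fails if it takes over 38 s, if anything falls off the work surface, if the arm or the gripper's body presses on something with over 40 N, if the wrist force passes 120 N, or if a joint passes its speed limit or range.

### The arm

A 6-joint arm with a two-finger parallel gripper is mounted at the origin on the work surface. World frame = base frame: x ahead of the robot, y to its left, z up, the work surface at z = 0. Lengths are in mm, angles in rad, forces in N, time in s.
With the tool pointing down it reaches from about 400 to 925 mm from the base axis. Payload 12.5 kg.
Tool frame: the origin (TCP) lies at the very end of the fingers, on their centre line; the grasp point (between the pads) lies 19 mm behind it; z points along the fingers, y is the direction in which the jaws open and shut (so a half turn about z gives the same grasp; the last joint's range is limited). The gripper opens to 95 mm and grips with 3 to 60 N. Pads are 20 mm wide; open, the fingers measure 119 mm over their backs; the gripper's body (75 mm by 180 mm) begins 59 mm behind the grasp point.
Start: joints at [-1.252, 0.491, 1.559, -0, 1.092, -0.106], TCP at [257.611, -569.459, 214.661] pointing down, gripper open.
Joint ranges: [-3.1, 3.1], [-0.84, 2.19], [0.05, 2.79], [-1.13, 4.28], [0.06, 2.93], [-2.69, 2.69]. Speed limits (rad/s): [2.22, 2.22, 2.79, 3.14, 3.14, 3.14].

### API

Orientations are given as [roll, pitch, yaw] about the fixed x, y, z axes, in that order (R = Rz(yaw) Ry(pitch) Rx(roll)).
In Python, from cell import env gives the robot as it stands.
- The arm moves only by the shell command python3 -m pendant 'ROWS'. ROWS is JSON, a list that holds one entry, the list of rows, each a list of 5 numbers: the opening, from 0 (shut) to 1 (fully open), then the shift along the tool's x, y, z in m, then the turn about the tool's z in rad. A call has exactly 8 rows; each row is the pose to reach, as a shift and turn from the pose commanded when the call began, along the tool's axes at that moment; what a row does not reach only later rows make up. A row lasts 1/10 s, in which the tool goes at most 50 mm and 8.59 degrees, less where a joint would pass 70% of its speed; a pose out of reach is approached as far as the arm can. A call with a gripper value outside its range is refused whole. The fingers move at their own pace and stop on an object; the grip force is fixed at half the most. Time passes only in rows, so rows that repeat a pose let the fingers close, or fill a call up. It gives the time, the measured TCP pose, the force and the opening at its end, in the units of the state.
- env.state(): the state, without advancing time (a new reading comes with each control period).
- env.read_camera(name): name is "side" or "top" or "wrist"; returns a dict with "image" (384x512x3 uint8, blue, green, red), "range_z" (384x512 float32, mm along the optical axis (not along the pixel's ray), 0 where there is no reading), "fx", "fy", "cx", "cy" (pixels), "dist" ([k1, k2, p1, p2, k3] as OpenCV has them; the pictures are not rectified), "rvec" (rotation vector, rad) and "tvec" (3), from world to camera coordinates, as OpenCV has them; the wrist camera has in their place "tool_from_camera" (4x4, takes a point from camera to tool coordinates, whose origin is the TCP and whose axes are the flange's). Camera axes: x right, y down, z forward; pixel columns grow to the right and rows downward; lengths in mm; the calibration is good to about 2 mm. A picture is of the moment at which its call begins: read the wrist's pose just before it.
- env.job_done(): hands the job in, once; it reports no verdict.
The state is a dict: "t": time; "joints": joint angles; "qvel": joint speeds; "tau": joint torques, N m; "eef_pos": TCP position; "tcp_rot": TCP orientation; "ft_force": force on the tool from outside, world axes, zero at the start; "moment": the same for the moment, N m; "opening": opening from 0.0 (shut) to 1.0 (fully open).
Only numpy, scipy, OpenCV 4.12 (cv2) and the standard library are available. Lean on these libraries where they do the work, as an engineer would, in place of code of your own. Each camera call takes 0.05 s, during which the arm holds its last target. There are 200 camera calls.

## Working session

There is one attempt and no reset: what is moved stays moved. The work goes in short steps, Python scripts to look and compute and a shell command to move; the robot and the scene stay as the last step left them, time stands still between calls to the robot, and variables do not carry over. Pictures are saved under pics/ and viewed, about 8 in all and at most 12, crops included, and the job is handed in when it is done.

```bash
ls; mkdir -p pics; cat > h.py <<'E'
import numpy as np, cv2, pickle
from cell import env
def snap(n,tag):
    s=env.state(); c=env.read_camera(n); c['s']=s
    cv2.imwrite(f'pics/{tag}.png',c['image']); pickle.dump(c,open(f'{tag}.pkl','wb')); return c
def world(c,u,v,z=None):
    K=np.array([[c['fx'],0,c['cx']],[0,c['fy'],c['cy']],[0,0,1.]])
    p=cv2.undistortPoints(np.array([[[u,v]]],float),K,np.array(c['dist'],float))[0,0]
    ray=np.array([p[0],p[1],1.])
    if 'rvec' in c:
        R=cv2.Rodrigues(np.array(c['rvec'],float))[0].T; o=-R@np.array(c['tvec'],float).ravel()
    else:
        from scipy.spatial.transform import Rotation as Ro
        T=np.array(c['tool_from_camera']); Rt=Ro.from_euler('xyz',c['s']['tcp_rot']).as_matrix()
        R=Rt@T[:3,:3]; o=Rt@T[:3,3]+np.array(c['s']['eef_pos'])
    d=R@ray
    if z is None: return o+d*float(c['range_z'][int(round(v)),int(round(u))])
    return o+d*(z-o[2])/d[2]
E
python3 - <<'E'
from h import *
a=snap('top','top0');b=snap('side','side0')
cv2.imwrite('pics/both.png',cv2.resize(np.vstack([a['image'],b['image']])[:, :],(400,600)))
print(env.state())
E
```

```text
pics
{'t': 0.1, 'joints': array([-1.25158474e+00,  4.91499085e-01,  1.55939515e+00, -2.16629109e-05,
        1.09167982e+00, -1.05590961e-01]), 'qvel': array([ 0.00020561, -0.00207093, -0.00155487,  0.00039115,  0.0009731 ,
       -0.00190892]), 'tau': array([ 2.69708886e-03, -6.13622832e+01, -2.58603501e+01,  6.94424473e-02,
        4.70673025e-02, -3.74904766e-05]), 'eef_pos': array([ 257.54183756, -569.23700038,  214.11801381]), 'tcp_rot': array([-3.1406147e+00, -8.4327269e-05,  4.2481250e-01]), 'ft_force': array([ 0.65677738,  1.16522353, -1.06641266]), 'moment': array([ 0.05977407, -0.02699131,  0.02421162]), 'opening': 0.9988159645558548}
```

View pics/top0.png

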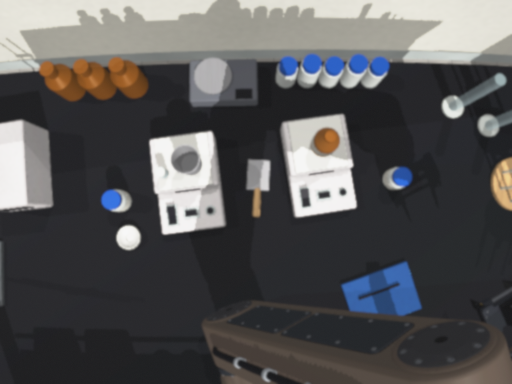

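View pics/side0.png

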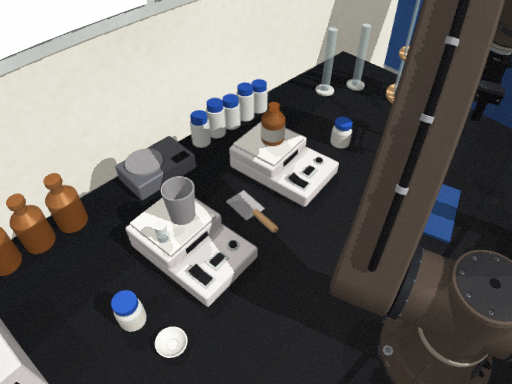

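Top view: the beaker's stirrer is on the left, with rocker at about (172,214), stir key (191,212) and heat key (210,210). The side view agrees.

```bash
python3 - <<'E'
from h import *
c=pickle.load(open('top0.pkl','rb')); im=c['image']
x0,y0=140,120
cv2.imwrite('pics/crop.png',cv2.resize(im[120:245,140:235],None,fx=6,fy=4.8*1,interpolation=cv2.INTER_CUBIC))
g=im.max(2); m=(g<95).astype('uint8'); m[:198]=0;m[:,:155]=0;m[228:]=0;m[:,220:]=0
n,l,st,ce=cv2.connectedComponentsWithStats(m)
for i in range(1,n):
    if 8<st[i][4]<400: print(st[i],ce[i],world(c,*ce[i],58),world(c,*ce[i]))
# corners of stirrer white 
for u,v in [(162,233),(224,228),(187,160)]: print(u,v,world(c,u,v),world(c,u,v,50))
E
```

```text
[155 198   6  30 126] [156.71428571 214.42857143] [477.96938951 292.15156504  58.        ] [478.76096636 309.15280414  -4.3599817 ]
[168 207   8  17 104] [171.5   214.625] [476.77252895 249.68016219  58.        ] [476.77981708 249.82643635  57.36815592]
[208 208   5   5  22] [209.90909091 210.09090909] [487.80050877 140.23752444  58.        ] [487.78236894 140.13501934  58.81660955]
[186 210  11   6  46] [190.7173913  212.34782609] [482.34102616 194.79008701  58.        ] [482.3545181  194.93224516  57.20293038]
162 233 [422.90870241 292.8016354   -2.55364692] [424.92539637 279.23625293  50.        ]
224 228 [435.0300333  106.28426919  -2.02885823] [436.45040048 101.72877168  50.        ]
187 160 [625.28130295 196.94985593  99.95887188] [633.37072262 206.34633988  50.        ]
```

View pics/crop.png

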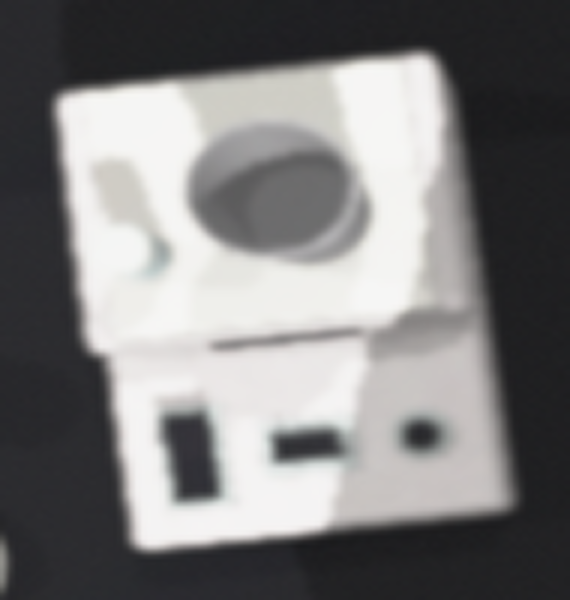

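The stirrer's yaw comes out at about 0.10 rad, the stir key at about (482,195) and the rocker hinge at about (477,250). I'll move the closed gripper over in an arc, turning the tool to yaw 0.10.

```bash
python3 -m pendant '[[[0,0.03,-0.02,0,0.03],[0,0.07,-0.046,0,0.08],[0,0.11,-0.072,0,0.13],[0,0.152,-0.1,0,0.18],[0,0.194,-0.127,0,0.23],[0,0.236,-0.155,0,0.28],[0,0.278,-0.182,0,0.325],[0,0.32,-0.21,0,0.325]]]'
```

```text
t: 0.9
eef_pos: [462.6, -245.5, 214.6]
tcp_rot: [-3.142, 0.0, 0.098]
ft_force: [-0.1, -0.6, -0.6]
opening: 0.384
```

```bash
python3 -m pendant '[[[0,0.01,-0.049,0,0],[0,0.02,-0.098,0,0],[0,0.03,-0.146,0,0],[0,0.04,-0.194,0,0],[0,0.05,-0.242,0,0],[0,0.055,-0.29,0,0],[0,0.06,-0.338,0,0],[0,0.065,-0.386,0,0]]]' && python3 -m pendant '[[[0,0,-0.03,0,0],[0,0,-0.06,0,0],[0,0,-0.07,0,0],[0,0,-0.07,0,0],[0,0,-0.07,0,0],[0,0,-0.07,0,0],[0,0,-0.07,0,0],[0,0,-0.07,0,0]]]'
python3 - <<'E'
from h import *
c=snap('wrist','w1'); print(c['s']['joints'],c['s']['eef_pos'],c['s']['tcp_rot']); print(c['tool_from_camera'])
E
```

```text
t: 1.7
eef_pos: [487.7, 145.2, 214.5]
tcp_rot: [3.141, 0.0, 0.1]
ft_force: [0.6, 0.1, 0.2]
opening: 0.0
t: 2.5
eef_pos: [481.4, 212.1, 214.7]
tcp_rot: [3.141, -0.0, 0.099]
ft_force: [1.0, 0.0, 0.2]
opening: 0.005
[ 2.89549601e-01  3.50833788e-01  1.79972479e+00 -1.59516033e-04
  9.90925147e-01  1.76181222e+00] [481.39796072 212.14375792 214.67670163] [ 3.14148231e+00 -1.32282960e-04  9.86211114e-02]
[[-7.84116418e-04 -9.62778953e-01 -2.70288871e-01  7.58127580e+01]
 [ 9.99999608e-01 -6.44020417e-04 -6.07005417e-04 -8.13816551e-01]
 [ 4.10340488e-04 -2.70289241e-01  9.62779081e-01 -1.71165920e+02]
 [ 0.00000000e+00  0.00000000e+00  0.00000000e+00  1.00000000e+00]]
```

View pics/w1.png

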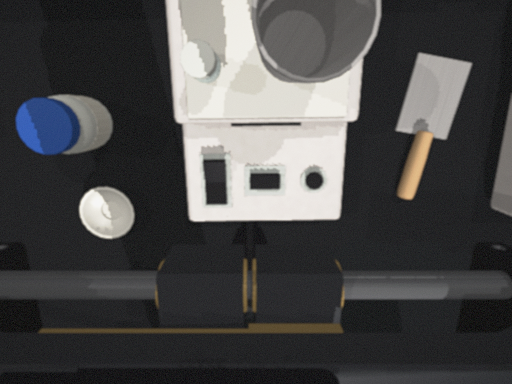

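Wrist view: rocker at (215,182), stir key (265,181), heat key (314,181), fingers at the bottom centre. Next I'll get precise positions and the shape of the fingertips.

```bash
python3 - <<'E'
from h import *
c=pickle.load(open('w1.pkl','rb')); g=c['image'].max(2)
m=(g<60).astype('uint8'); m[:140]=0;m[:,195:][:,140:]=0;m[:,:195]=0;m[212:]=0
n,l,st,ce=cv2.connectedComponentsWithStats(m)
for i in range(1,n):
    if st[i][4]>30: print(st[i],ce[i].round(1),world(c,*ce[i],58).round(1),world(c,*ce[i]).round(1))
T=np.array(c['tool_from_camera']);Ti=np.linalg.inv(T)
K=np.array([[c['fx'],0,c['cx']],[0,c['fy'],c['cy']],[0,0,1.]])
for p in [(0,0,0),(10,12,0),(10,-12,0),(10,12,-60),(0,0,-20)]:
    q=Ti[:3,:3]@np.array(p,float)+Ti[:3,3]; print(p,cv2.projectPoints(q[None],np.zeros(3),np.zeros(3),K,np.array(c['dist'],float))[0].ravel().round(1))
for v in (225,235,245,255,265,285,305,325):
    out=[]
    for u in (170,200,230,243,250,257,270,300,330):
        z=float(c['range_z'][v,u]); p=world(c,u,v)-c['s']['eef_pos']; out.append(tuple(p.round().astype(int)) if z else None)
    print(v,*out)
# rocker height profile
for v in range(148,214,6): print(v,world(c,215,v).round(1))
E
```

```text
[204 160  22  44 813] [214.9 181. ] [475.7 251.   58. ] [475.5 251.   57.5]
[307 173  15  15 189] [313.7 180. ] [487.5 142.   58. ] [487.9 142.4  59.9]
[251 174  28  14 391] [264.5 180.5] [481.6 196.3  58. ] [481.4 196.2  57.2]
(0, 0, 0) [250.9 237.2]
(10, 12, 0) [270.8 221.8]
(10, -12, 0) [230.9 221.8]
(10, 12, -60) [280.7 274.4]
(0, 0, -20) [251.  252.1]
225 (np.int64(-87), np.int64(100), np.int64(-213)) (np.int64(-83), np.int64(60), np.int64(-213)) (np.int64(-79), np.int64(20), np.int64(-213)) (np.int64(11), np.int64(6), np.int64(9)) (np.int64(10), np.int64(1), np.int64(5)) (np.int64(12), np.int64(-2), np.int64(8)) (np.int64(-74), np.int64(-34), np.int64(-214)) (np.int64(-70), np.int64(-75), np.int64(-213)) (np.int64(-66), np.int64(-115), np.int64(-214))
235 (np.int64(-102), np.int64(100), np.int64(-214)) (np.int64(-98), np.int64(60), np.int64(-215)) (np.int64(-94), np.int64(18), np.int64(-214)) (np.int64(11), np.int64(5), np.int64(23)) (np.int64(10), np.int64(2), np.int64(20)) (np.int64(12), np.int64(-2), np.int64(24)) (np.int64(-88), np.int64(-36), np.int64(-213)) (np.int64(-85)
[... 1976 characters left out ...]
t64(27), np.int64(-18), np.int64(102))
325 (np.int64(18), np.int64(24), np.int64(103)) (np.int64(19), np.int64(16), np.int64(104)) (np.int64(20), np.int64(8), np.int64(103)) (np.int64(20), np.int64(5), np.int64(103)) (np.int64(19), np.int64(3), np.int64(102)) (np.int64(20), np.int64(1), np.int64(102)) (np.int64(20), np.int64(-3), np.int64(103)) (np.int64(23), np.int64(-10), np.int64(104)) (np.int64(22), np.int64(-19), np.int64(102))
148 [511.3 253.9  51.9]
154 [505.  253.3  53.9]
160 [500.2 251.8  64. ]
166 [493.7 251.4  64. ]
172 [486.8 251.1  62.2]
178 [479.5 250.9  59.8]
184 [471.9 250.7  56.7]
190 [465.3 250.2  57.8]
196 [458.2 249.7  57.2]
202 [451.3 249.2  58. ]
208 [442.3 249.2  52.5]
```

```bash
python3 -m pendant '[[[0,0.008,-0.02,0.02,0],[0,0.0165,-0.0386,0.04,0],[0,0.0165,-0.0386,0.07,0],[0,0.0165,-0.0386,0.1,0],[0,0.0165,-0.0386,0.12,0],[0,0.0165,-0.0386,0.135,0],[0,0.0165,-0.0386,0.135,0],[0,0.0165,-0.0386,0.135,0]]]'
python3 - <<'E'
from h import *
c=snap('wrist','w2'); print(c['s']['eef_pos'],c['s']['ft_force'])
E
```

```text
t: 3.35
eef_pos: [494.0, 252.8, 79.9]
tcp_rot: [3.141, 0.0, 0.1]
ft_force: [0.3, 0.1, 0.5]
opening: 0.006
[493.97759882 252.82388475  79.8797242 ] [0.32743223 0.13374479 0.47318207]
```

View pics/w2.png

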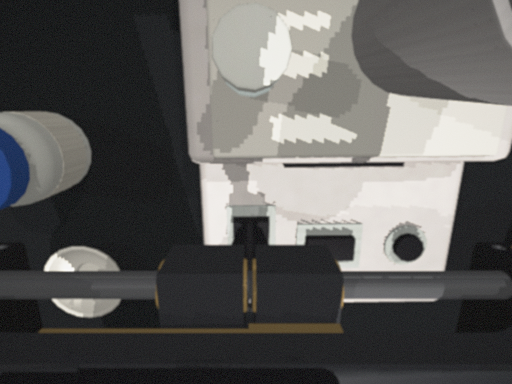

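The closed tip (u≈250) lines up with the rocker (u≈252). Stir key is at about (330,248). I'll press in small steps.

```bash
python3 - <<'E'
from h import *
c=pickle.load(open('w2.pkl','rb'))
for u,v in [(252,217),(306,248),(330,248),(355,248),(408,247)]: print(u,v,world(c,u,v,58).round(1),world(c,u,v).round(1))
E
python3 -m pendant '[[[0,0,0,0.006,0],[0,0,0,0.01,0],[0,0,0,0.013,0],[0,0,0,0.015,0],[0,0,0,0.017,0],[0,0,0,0.019,0],[0,0,0,0.02,0],[0,0,0,0.02,0]]]'
```

```text
252 217 [499.1 252.5  58. ] [500.7 252.7  62.4]
306 248 [480.  212.7  58. ] [529.7 239.7 165.4]
330 248 [481.7 196.1  58. ] [482.  196.4  58.8]
355 248 [483.4 178.8  58. ] [481.2 176.7  53. ]
408 247 [487.8 142.2  58. ] [487.8 142.2  58. ]
t: 4.2
eef_pos: [493.7, 252.9, 59.5]
tcp_rot: [3.141, 0.0, 0.1]
ft_force: [0.1, -0.1, 0.3]
opening: 0.002
```

```bash
python3 -m pendant '[[[0,0,0,0.0005,0],[0,0,0,0.001,0],[0,0,0,0.0015,0],[0,0,0,0.002,0],[0,0,0,0.0025,0],[0,0,0,0.003,0],[0,0,0,0.0035,0],[0,0,0,0.0035,0]]]'
```

```text
t: 5.0
eef_pos: [493.8, 252.9, 56.3]
tcp_rot: [3.142, -0.0, 0.1]
ft_force: [-0.1, -0.0, 2.5]
opening: 0.008
```

```bash
python3 -m pendant '[[[0,0,0,0.0003,0],[0,0,0,0.0006,0],[0,0,0,0.001,0],[0,0,0,0.0013,0],[0,0,0,0.0016,0],[0,0,0,0.002,0],[0,0,0,0.002,0],[0,0,0,0.002,0]]]'
```

```text
t: 5.8
eef_pos: [493.9, 253.0, 55.9]
tcp_rot: [-3.141, -0.001, 0.1]
ft_force: [-3.9, -3.1, 25.5]
opening: 0.003
```

The hard stop is reached at z=55.9 with 25 N. I'll lift straight up, shift over the stir key and check both.

```bash
python3 -m pendant '[[[0,0,0,-0.003,0],[0,0,0,-0.02,0],[0,0,0,-0.045,0],[0,-0.009,0.028,-0.045,0],[0,-0.0178,0.0555,-0.045,0],[0,-0.0178,0.0555,-0.03,0],[0,-0.0178,0.0555,-0.018,0],[0,-0.0178,0.0555,-0.018,0]]]'
python3 - <<'E'
from h import *
c=snap('wrist','w3'); print(c['s']['eef_pos'],c['s']['ft_force'])
a=snap('side','s3')
cv2.imwrite('pics/v3.png',np.hstack([c['image'][130:330,150:450],cv2.resize(a['image'][210:310,140:290],(300,200),interpolation=cv2.INTER_CUBIC)]))
E
```

```text
t: 6.6
eef_pos: [480.8, 195.9, 70.6]
tcp_rot: [3.141, 0.003, 0.1]
ft_force: [0.2, 0.1, 0.1]
opening: 0.006
[480.84675298 195.85685442  70.58172955] [0.18143896 0.14909477 0.13714544]
```

View pics/v3.png

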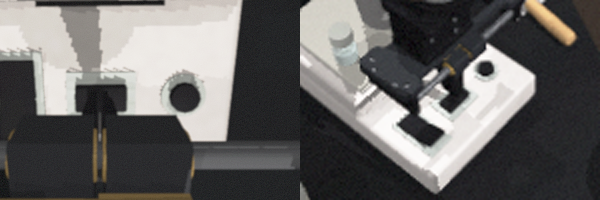

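The tip is centred over the bar key, and the side view shows the rocker clear of the fingers. Now a gentle press.

```bash
python3 -m pendant '[[[0,0,0,0.004,0],[0,0,0,0.008,0],[0,0,0,0.011,0],[0,0,0,0.013,0],[0,0,0,0.014,0],[0,0,0,0.015,0],[0,0,0,0.016,0],[0,0,0,0.016,0]]]'
```

```text
t: 7.5
eef_pos: [481.5, 195.9, 56.1]
tcp_rot: [3.142, 0.0, 0.1]
ft_force: [-0.7, 1.7, 2.4]
opening: 0.007
```

```bash
python3 -m pendant '[[[0,0,0,0.0005,0],[0,0,0,0.001,0],[0,0,0,0.0014,0],[0,0,0,0.0018,0],[0,0,0,0.0022,0],[0,0,0,0.0025,0],[0,0,0,0.0025,0],[0,0,0,0.0025,0]]]'
```

```text
t: 8.3
eef_pos: [481.5, 195.9, 53.6]
tcp_rot: [3.142, 0.0, 0.1]
ft_force: [-3.0, 1.9, 2.9]
opening: 0.003
```

```bash
python3 -m pendant '[[[0,0,0,0.0002,0],[0,0,0,0.0004,0],[0,0,0,0.0006,0],[0,0,0,0.0007,0],[0,0,0,0.0008,0],[0,0,0,0.0008,0],[0,0,0,0.0008,0],[0,0,0,0.0008,0]]]'
```

```text
t: 9.1
eef_pos: [481.6, 195.9, 53.2]
tcp_rot: [3.142, -0.0, 0.1]
ft_force: [-4.3, 1.4, 9.7]
opening: 0.006
```

The key bottoms out at z=53.2 with 9.7 N (only 4.2 N is needed). Releasing and withdrawing.

```bash
python3 -m pendant '[[[0,0,0,-0.002,0],[0,0,0,-0.006,0],[0,0,0,-0.015,0],[0,0,0,-0.045,0],[0,0,0,-0.09,0],[0,0,0,-0.135,0],[0,0,0,-0.16,0],[0,0,0,-0.16,0]]]'
python3 - <<'E'
from h import *
c=snap('wrist','w4'); print(c['s']['eef_pos'],c['s']['ft_force'])
for v in range(148,214,6): print(v,world(c,int(215+0),v).round(1))
a=snap('side','s4')
for u,v in [(210,182)]: pass
cv2.imwrite('pics/v4.png',np.hstack([cv2.resize(c['image'],(400,300)),cv2.resize(a['image'][150:310,110:323],(400,300),interpolation=cv2.INTER_CUBIC)]))
E
```

```text
t: 9.9
eef_pos: [483.0, 196.2, 216.8]
tcp_rot: [-3.141, -0.007, 0.1]
ft_force: [0.5, -0.1, 0.2]
opening: 0.006
[482.97251773 196.16713095 216.84304654] [ 0.51655668 -0.1464333   0.24079979]
148 [513.4 238.6  50.3]
154 [507.1 238.   52.5]
160 [500.5 237.4  53. ]
166 [493.7 237.   52.9]
172 [487.  236.5  53.2]
178 [480.1 236.   53.3]
184 [473.2 235.5  53.3]
190 [465.9 235.1  52.5]
196 [458.8 234.6  52.7]
202 [452.  234.   53.8]
208 [444.  233.7  51.6]
```

View pics/v4.png

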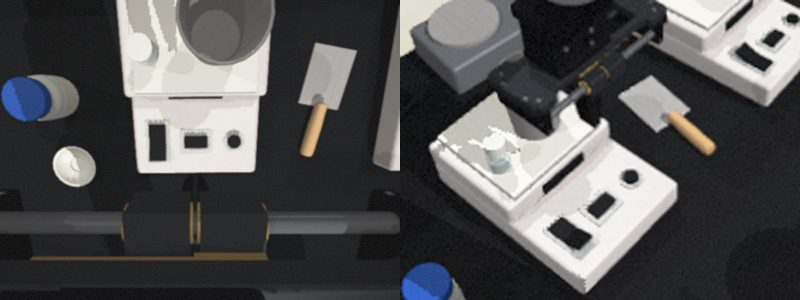

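The wrist view shows the rocker at about u=201 (full image), with the beaker and vial standing. Checking heights there.

```bash
python3 - <<'E'
from h import *
c=pickle.load(open('w4.pkl','rb'))
for v in range(154,208,5): print(v,world(c,201,v).round(1))
for u,v in [(251,181),(299,179)]: print('key',world(c,u,v).round(1))
b=pickle.load(open('w1.pkl','rb'))
# plate/beaker comparison in the top view (before / now)
t0=pickle.load(open('top0.pkl','rb')); t1=snap('top','t5')
s=np.s_[125:185,145:205]; print(np.abs(t0['image'][s].astype(int)-t1['image'][s]).mean(), env.state()['qvel'].round(3))
cv2.imwrite('pics/v5.png',cv2.resize(np.hstack([t0['image'][120:240,90:240],t1['image'][120:240,90:240]]),None,fx=2.6,fy=2.6))
E
```

```text
154 [505.5 253.5  51.9]
159 [500.5 252.7  55.4]
164 [495.1 252.2  56.5]
169 [489.6 251.8  57. ]
174 [484.1 251.4  57.6]
179 [478.1 251.3  56.1]
184 [472.7 250.7  57.6]
189 [468.1 249.8  62.2]
194 [462.5 249.4  62.5]
199 [457.6 248.7  65.4]
204 [451.9 248.3  65.8]
key [482.1 195.3  59.6]
key [489.7 142.6  59.9]
18.854444444444443 [-0.002  0.02   0.006  0.001 -0.002 -0.   ]
```

View pics/v5.png

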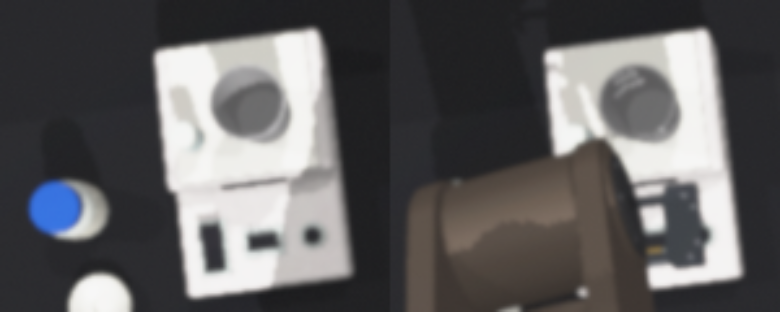

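The far half is level at about 56 and the near half is up at about 66. Both keys are up, and the beaker hasn't moved (same place in both pictures). Handing in.

```bash
python3 -c "
from cell import env
print(env.job_done())"
```

```text
the job is handed in; nothing more can be done
None
```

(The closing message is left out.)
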